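# Run a fingertip check along a curved stop rail

### The job

Check that the curved stop rail on the bench springs freely: come down with the fingertips on the section next to the square terminal housing and run them lightly along the top to the section at the plain end, so that each of the four sprung steel sections dips visibly (about 2 to 5 mm) in turn, none is pushed to its bottom stop, and the fingertips stay on the rail all the way. Then lift off so that all four sections spring back up; only touch the rail, pick nothing up, and leave the small things lying round the rail where they are.

Things in the scene. Friction and masses are not known exactly. Their poses are not given: they have to be found in the camera images.
- rail: the curved stop rail, bolted to the bench: a shallow bow of four straight 57 mm lengths, each turned 20 degrees from the last; grey base 36 mm wide (four screwed ears reach 41 mm from the centre line), side walls 22 mm high, four sprung steel sections between them. Origin on the bench under the middle of the bow; z up, x along the bow from housing end to plain end, the bow bulges to +y
- housing (a point): centre of the top of the square grey terminal housing (40x50 mm, 27 mm high, with a black round cable gland) at one end of the rail; the other end is a plain end plate 22 mm high
- joint12 (a point): fixed point on the centre line over the gap (about 5 mm) between the first and second sections, where the line of the tops bends by 20 degrees; 36 mm above the bench, level with the unpressed tops
- joint23 (a point): fixed point on the centre line over the gap (about 5 mm) between the second and third sections, where the line of the tops bends by 20 degrees; 36 mm above the bench, level with the unpressed tops
- joint34 (a point): fixed point on the centre line over the gap (about 5 mm) between the third and fourth sections, where the line of the tops bends by 20 degrees; 36 mm above the bench, level with the unpressed tops
- top1 (a point): fixed point at the centre of the top of the first section, next to the terminal housing, where that top stands when not pressed (36 mm above the bench)
- top2 (a point): fixed point at the centre of the top of the second section, where that top stands when not pressed (36 mm above the bench)
- top3 (a point): fixed point at the centre of the top of the third section, where that top stands when not pressed (36 mm above the bench)
- top4 (a point): fixed point at the centre of the top of the fourth section, at the plain end, where that top stands when not pressed (36 mm above the bench)
- section1 (a joint): how far the first section is pressed down, m: 0 at rest, 0.009 at its stop. Rigid bar 52 mm long, 19 mm wide; top flat for the middle 32 mm, then sloping down 6 mm at 30 degrees to each end, so a fingertip slides from bar to bar. Sprung: about 1.1 N starts it, 0.4 N more per mm
- section2 (a joint): how far the second section is pressed down, m: 0 at rest, 0.009 at its stop. Rigid bar 52 mm long, 19 mm wide; top flat for the middle 32 mm, then sloping down 6 mm at 30 degrees to each end, so a fingertip slides from bar to bar. Sprung: about 1.1 N starts it, 0.4 N more per mm
- section3 (a joint): how far the third section is pressed down, m: 0 at rest, 0.009 at its stop. Rigid bar 52 mm long, 19 mm wide; top flat for the middle 32 mm, then sloping down 6 mm at 30 degrees to each end, so a fingertip slides from bar to bar. Sprung: about 1.1 N starts it, 0.4 N more per mm
- section4 (a joint): how far the fourth section is pressed down, m: 0 at rest, 0.009 at its stop. Rigid bar 52 mm long, 19 mm wide; top flat for the middle 32 mm, then sloping down 6 mm at 30 degrees to each end, so a fingertip slides from bar to bar. Sprung: about 1.1 N starts it, 0.4 N more per mm
- stroke_start (a point): fixed point on the flat top of the first section, 12 mm from its centre towards the housing, 36 mm above the bench: a good place for shut fingers to come down
- stroke_finish (a point): fixed point on the flat top of the fourth section, 10 mm from its centre towards the plain end, 36 mm above the bench: a good place to lift off
- vent_filter_0: a bystander: white round vent filter, 60 mm across and 25 mm high, flat side down; origin at the centre of its underside
- ptfe_reel: a bystander: white tape reel, 52 mm across and 16 mm high, lying flat; origin at the centre of its underside
- union_nut: a bystander: light grey union nut, 26x27x14 mm; origin at the centre of its underside
- multitool: a bystander: dark folded multitool, 28x92x16 mm, long along its own y; origin at the centre of its underside

How it is judged:
On the way, in this order (a step that is already met when the one before it is completed fails the run):
1. the first section, next to the housing, is pressed down at least 1.5 mm while the others are up (value of joint section1 above 0.0015 m and value of joint each of section2, section3, section4 below 0.0008 m), for 0.1 s.
2. then the second section is pressed down at least 1.5 mm (value of joint section2 above 0.0015 m), for 0.1 s.
3. then the third section is pressed down at least 1.5 mm (value of joint section3 above 0.0015 m), for 0.1 s.
4. then the fourth section is pressed down at least 1.5 mm (value of joint section4 above 0.0015 m), for 0.1 s.
At the end, for the whole second after the job is handed in: All four sections are back up (within 0.8 mm) and the four small things are at rest within 12 mm of where they stood (value of joint each of section1, section2, section3, section4 below 0.0008 m and distance of each of vent_filter_0, ptfe_reel, union_nut, multitool from where it was at the start of the episode below 0.012 m and linear speed of each of vent_filter_0, ptfe_reel, union_nut, multitool below 0.02 m/s); the robot touches nothing.
It fails at once if a section is pushed nearly to its bottom stop (more than 7.5 mm) (value of joint any of section1, section2, section3, section4 above 0.0075 m).
It fails at once if the fingers press on the rail with more than 20 N (contact force between the fingers and rail above 20 N).
It fails at once if the fingertips lift off in mid stroke: they stand about 6 to 26 mm over the tops of the second or third section without touching the rail (x of the grasp point in the frame of rail between -0.05 and 0.05 m and y of the grasp point in the frame of rail between -0.04 and 0.03 m and z of the grasp point in the frame of rail between 0.061 and 0.081 m and contact force between the fingers and rail below 0.05 N).
It fails at once if one of the small things round the rail is moved more than 12 mm or lifted (distance of any of vent_filter_0, ptfe_reel, union_nut, multitool from where it was at the start of the episode above 0.012 m).
It also fails if it takes over 45 s, if anything falls off the work surface, if the arm or the gripper's body presses on something with over 40 N, if the wrist force passes 120 N, or if a joint passes its speed limit or range.

### The arm

A 7-joint arm with a two-finger parallel gripper is mounted at the origin on a cart in front of the work surface, level with it; the furniture and walls round the work are solid. World frame = base frame: x ahead of the robot, y to its left, z up, the work surface at z = 0. Lengths are in m, angles in rad, forces in N, time in s.
With the tool pointing down it reaches from about 0.4 to 0.75 m from the base axis. Payload 19.5 kg.
Tool frame: the origin (TCP) lies midway between the tips of the shut fingers; the grasp point (between the pads) lies 19 mm behind it (env.grip_depth is the distance from the TCP to the grasp point, in m); z points along the fingers, y is the line along which they close (so a half turn about z gives the same grasp; the last joint's range is limited). The gripper opens to 85 mm and grips with 20 to 120 N. Pads are 22 mm wide; open, the fingers measure 114 mm over their backs; the gripper's body (76 mm by 85 mm) begins 54 mm behind the grasp point. The pads swing forward as they close: fully open they stand 13 mm farther back than shut.
Start: joints at [1.292, 0.707, -0.028, 1.485, 0.022, 0.951, -0.075], TCP at [0.135, -0.559, 0.231] pointing down, gripper open.
Joint ranges: [-2.71, 2.71], [-0.32, 2.16], [-1.57, 1.52], [0, 2.45], [-1.46, 4.6], [0, 2.02], [-2.83, 2.83]. Speed limits (rad/s): [1.89, 1.89, 2.57, 2.57, 3.01, 3.01, 3.01].

### API

Orientations are given as a unit quaternion [x, y, z, w].
In Python, from rig import env, viewer, close_job gives the robot as it stands.
- The arm moves only by the shell command python3 -m handwheel 'ROWS' [OPENING]. ROWS is a JSON object whose one key "motion" holds a list of rows, each a list of 2 entries, a list of its own where there are three numbers: the shift along the tool's x, y, z in mm, then the turn about the tool's z in rad. In form: {"motion": [[[x, y, z], spin], ...]}. A call has 1 to 12 rows; each row is the pose to reach, as a shift and turn from the pose commanded when the call began, along the tool's axes at that moment; what a row does not reach only later rows make up. A row lasts 1/12 s, in which the tool goes at most 41.7 mm and 7.16 degrees, less where a joint would pass 70% of its speed; a pose out of reach is approached as far as the arm can. A call with a gripper value outside its range is refused whole. OPENING is the finger opening in mm, from 0 to 85.4, set as the call begins (- or left out, the last holds). The fingers move at their own pace and stop on an object; the grip force is fixed at half the most. Time passes only in rows, so rows that repeat a pose let the fingers close. It gives the time, the measured TCP pose, the force, the opening and the grip force at its end, in the units of the state.
- env.sense(): the state, without advancing time (a new reading comes with each control period).
- viewer.read_camera(name): name is "scene" or "top"; returns (picture, depth): 480x640x3 uint8, red, green, blue; 480x640 float32, m along the optical axis (not along the pixel's ray), 0 where there is no reading.
- viewer.get_calibration(name): a dict with "camera_matrix" (3x3 intrinsics, pixels), "R" (3x3) and "t" (3): a world point X has camera coordinates R X + t. Camera axes: x right, y down, z forward; pixel columns grow to the right and rows downward; lengths in m; the calibration is good to about 2 mm. A picture is of the moment at which its call begins. get_calibration takes no time and is no camera call.
- close_job(): hands the job in; it is judged then, once.
The state is a dict: "time": time; "joints": joint angles; "joint_vel": joint speeds; "effort": joint torques, N m; "ee_pos": TCP position; "eef_rot": TCP orientation; "ft_force": force on the tool from outside, world axes, zero at the start; "ft_torque": the same for the moment, N m; "gripper_width": opening from 0.0 (shut) to 1.0 (fully open); "gripper_force": force on a finger pad.
Only numpy, scipy, OpenCV 4.12 (cv2) and the standard library are available. Lean on these libraries where they do the work, as an engineer would, in place of code of your own. Each camera call takes 0.05 s, during which the arm holds its last target. There are 200 camera calls.

## Working session

There is one attempt and no reset: what is moved stays moved. The work goes in short steps, Python scripts to look and compute and a shell command to move; the robot and the scene stay as the last step left them, time stands still between calls to the robot, and variables do not carry over. Pictures are saved under pics/ and viewed, at most 10 in all, crops included, and the job is handed in when it is done.

```bash
mkdir -p pics; python3 - <<'E'
from rig import env, viewer
import cv2, numpy as np
for n in ("top","scene"):
    p,d=viewer.read_camera(n); np.savez(f"pics/{n}.npz",p=p,d=d,**viewer.get_calibration(n))
    cv2.imwrite(f"pics/{n}.png",p[:,:,::-1])
s=env.sense(); print(s["time"],s["ee_pos"],s["eef_rot"],s["ft_force"],env.grip_depth)
E
```

```text
0.1 [ 0.13481456 -0.55874577  0.23088675] [ 9.93000615e-01  1.18108208e-01 -8.83127550e-05 -4.70639423e-04] [-0.12536802  0.11147326 -0.23059387] 0.0187
```

View pics/top.png

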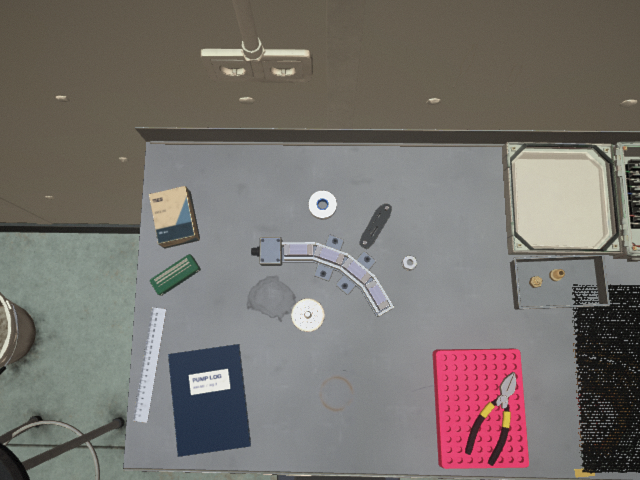

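View pics/scene.png

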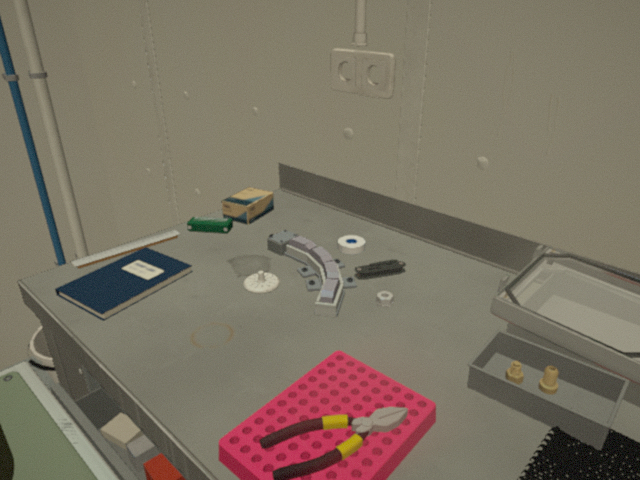

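The top view shows the housing at about (270,250), the bow running right and down to the plain end at about (385,312), the reel at (322,204), the multitool at (376,226), the nut at (409,262) and the filter at (308,315). I'll enlarge the rail.

```bash
cat > h.py <<'E'
import numpy as np
def load(n):
    return np.load(f"pics/{n}.npz")
def px2w(c,u,v,z):
    r=c["R"].T@(np.linalg.inv(c["camera_matrix"])@[u,v,1]); o=-c["R"].T@c["t"]
    return o+r*(z-o[2])/r[2]
def w2px(c,X):
    q=c["camera_matrix"]@(c["R"]@np.asarray(X).T+c["t"][:,None]); return (q[:2]/q[2]).T
E
python3 - <<'E'
from h import *; import cv2
c=load("top"); p=c["p"][225:325,245:405]
cv2.imwrite("pics/crop.png",cv2.resize(p[:,:,::-1],None,fx=5,fy=5,interpolation=cv2.INTER_CUBIC))
for u,v,z in [(270,250,.027),(313,247,.036),(343,260,.036),(367,282,.036),(385,312,.022),(322,204,.016),(376,226,.016),(409,262,.014),(308,315,.025)]: print(u,v,px2w(c,u,v,z).round(4), c["d"][v,u])
print(c["R"].round(3),(-c["R"].T@c["t"]).round(3))
E
```

```text
270 250 [0.5993 0.1431 0.027 ] 1.0846596
313 247 [0.6042 0.0656 0.036 ] 1.1004512
343 260 [0.5814 0.012  0.036 ] 1.0970116
367 282 [ 0.5428 -0.0305  0.036 ] 1.0881994
385 312 [ 0.4918 -0.0632  0.022 ] 1.0639604
322 204 [0.6885 0.0511 0.016 ] 1.1233968
376 226 [ 0.6483 -0.0479  0.016 ] 1.1034696
409 262 [ 0.583  -0.1074  0.014 ] 1.1019502
308 315 [0.4841 0.0726 0.025 ] 1.0670754
[[ 0.018 -1.    -0.026]
 [-0.984 -0.013 -0.18 ]
 [ 0.179  0.028 -0.983]] [0.409 0.036 1.09 ]
```

View pics/crop.png

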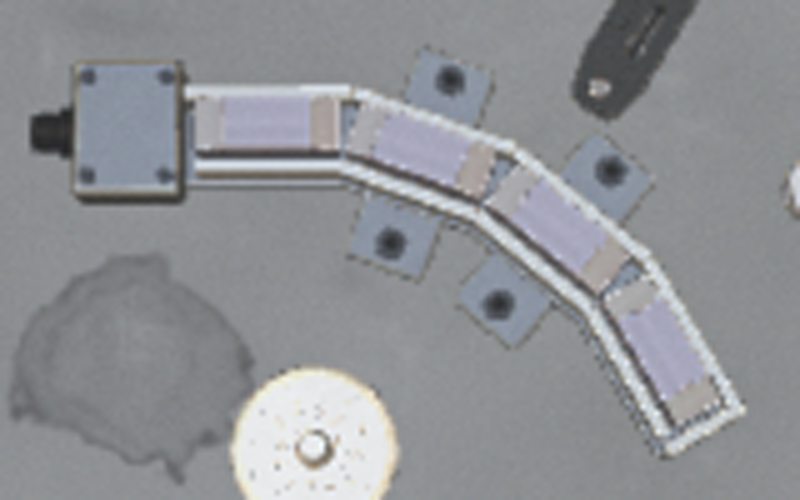

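The crop shows the lilac flat tops centred at about (266,123), (421,152), (560,227) and (665,347). Next I'll fit the rail model to these and overlay it.

```bash
cat >> h.py <<'E'
L=.057; A=np.radians([30,10,-10,-30]); D=np.c_[np.cos(A),np.sin(A)]
J=np.vstack([[0,0],np.cumsum(L*D,0)]); J=J-J[2]
T=(J[:-1]+J[1:])/2
def place(P,x,y,th):
    c,s=np.cos(th),np.sin(th); return P@np.array([[c,s],[-s,c]])+[x,y]
E
python3 - <<'E'
from h import *; import cv2
from scipy.optimize import least_squares
c=load("top")
px=(np.array([[266,123],[421,152],[560,227],[665,347]])+.5)/5-.5+[245,225]
W=np.array([px2w(c,u,v,.036)[:2] for u,v in px])
f=least_squares(lambda q:(place(T,*q)-W).ravel(),[.58,.01,-2.])
q=f.x; print("pose",q.round(4),"res mm",(f.fun.reshape(4,2)*1e3).round(1)); np.save("q.npy",q)
S=T[0]-.012*D[0]; F=T[3]+.010*D[3]
pts=np.vstack([S,T[0],J[1],T[1],J[2],T[2],J[3],T[3],F]); w=place(pts,*q); print(w.round(4).tolist())
print("dirs deg",np.degrees(A+q[2]).round(1))
im=cv2.imread("pics/crop.png")
def dr(P,z,col):
    u=w2px(c,np.c_[place(P,*q),np.full(len(P),z)]); u=((u-[245,225]+.5)*5-.5)
    cv2.polylines(im,[u.round().astype(int)],True,col,1)
for i in range(4):
    n=np.array([-D[i][1],D[i][0]])
    dr(np.array([T[i]+a*D[i]+b*n for a,b in [(-.016,-.0095),(.016,-.0095),(.016,.0095),(-.016,.0095)]]),.036,(0,0,255))
    dr(np.array([T[i]+a*D[i]+b*n for a,b in [(-.0285,-.018),(.0285,-.018),(.0285,.018),(-.0285,.018)]]),.022,(0,160,0))
cv2.imwrite("pics/ov.png",im)
E
```

```text
pose [ 0.5817  0.0102 -2.0721] res mm [[-0.5  0. ]
 [ 0.8 -0.1]
 [-0.   0.1]
 [-0.3 -0. ]]
[[0.5991, 0.1047], [0.5993, 0.0927], [0.6, 0.0642], [0.5908, 0.0372], [0.5817, 0.0102], [0.5639, -0.012], [0.546, -0.0343], [0.5217, -0.0491], [0.5131, -0.0543]]
dirs deg [ -88.7 -108.7 -128.7 -148.7]
```

View pics/ov.png

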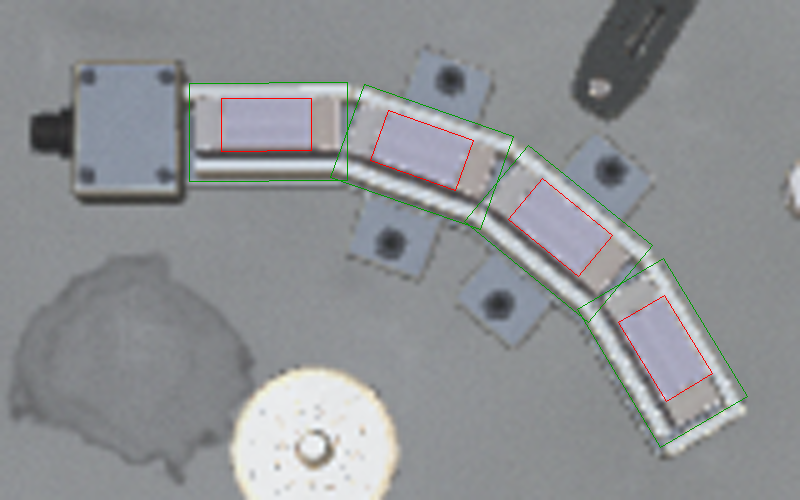

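The overlay matches the rail, with residuals under 1 mm. Next I'll work out the approach: fingers closing across the rail, tool x along it.

```bash
cat >> h.py <<'E'
from scipy.spatial.transform import Rotation as Ro
def shift(s,X,yaw):
    R=Ro.from_quat(s["eef_rot"]).as_matrix(); y0=np.arctan2(R[1,0],R[0,0])
    return (R.T@(np.asarray(X)-s["ee_pos"])*1e3).round(1), round(-((np.radians(yaw)-y0+np.pi)%(2*np.pi)-np.pi),3)
E
python3 - <<'E'
from h import *; from rig import env
s=env.sense()
for X,y in [((.47,-.28,.2),52),((.599,.1047,.1),91.3)]: print(shift(s,X,y))
E
```

```text
(array([ 391.2, -192.3,   31. ]), np.float64(-0.671))
(array([ 606.9, -535.9,  131.4]), np.float64(-1.357))
```

```bash
python3 -m handwheel '{"motion": [[[33,-16,3],-0.06],[[66,-32,5],-0.12],[[99,-48,8],-0.18],[[132,-64,10],-0.24],[[165,-80,13],-0.3],[[198,-96,16],-0.36],[[231,-112,18],-0.42],[[264,-128,21],-0.48],[[297,-144,24],-0.54],[[330,-160,26],-0.6],[[361,-176,29],-0.64],[[391,-192,31],-0.67]]}' 0
python3 - <<'E'
from h import *; from rig import env
s=env.sense()
print(shift(s,(.599,.1047,.1),91.3),s["gripper_width"],s["joints"])
E
```

```text
time: 1.1
ee_pos: [0.4711, -0.279, 0.1999]
eef_rot: [0.898, 0.439, -0.0, -0.0]
ft_force: [0.4, -1.0, -0.4]
gripper_width: -0.001
gripper_force: 0.0
(array([ 381.4, -134.7,  100. ]), np.float64(-0.684)) -0.0013954233890586065 [ 0.55590721  0.7059919  -0.14990569  1.62795728  0.13286669  0.81820401
 -0.31116003]
```

```bash
python3 -m handwheel '{"motion": [[[35,-12,9],-0.06],[[70,-25,18],-0.12],[[105,-37,27],-0.19],[[140,-50,36],-0.25],[[175,-62,45],-0.31],[[210,-74,54],-0.38],[[245,-87,63],-0.44],[[280,-99,72],-0.5],[[315,-111,82],-0.56],[[348,-123,91],-0.62],[[381.4,-134.7,100],-0.684],[[381.4,-134.7,100],-0.684]]}'
python3 - <<'E'
from h import *; from rig import env,viewer; import cv2
s=env.sense()
print(shift(s,(.5991,.1047,.0325),91.3),s["ft_force"])
p,d=viewer.read_camera("top"); cv2.imwrite("pics/top2.png",cv2.resize(p[160:340,220:460,::-1],None,fx=3,fy=3))
E
```

```text
time: 2.1
ee_pos: [0.5987, 0.1104, 0.0984]
eef_rot: [0.696, 0.718, 0.001, -0.002]
ft_force: [-0.9, 1.6, -0.3]
gripper_width: 0.001
gripper_force: 0.0
(array([-6. ,  0.3, 65.9]), np.float64(0.008)) [-0.92784266  1.57250179 -0.26813885]
```

View pics/top2.png

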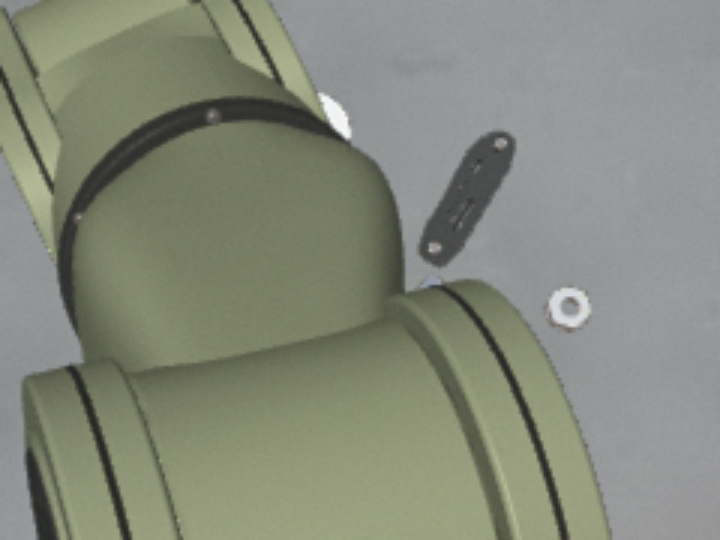

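The arm hides the rail from above, but the multitool and nut are undisturbed. The arm overshot a little, so I'll let it settle and then measure.

```bash
python3 -m handwheel '{"motion": [[[0,0,0],0],[[0,0,0],0],[[0,0,0],0],[[0,0,0],0]]}'
python3 - <<'E'
from h import *; from rig import env
s=env.sense()
print(shift(s,(.5991,.1047,.0325),91.3),s["ft_force"],np.abs(s["joint_vel"]).max())
E
```

```text
time: 2.48
ee_pos: [0.599, 0.1019, 0.1007]
eef_rot: [0.701, 0.714, 0.0, 0.0]
ft_force: [0.9, 0.5, -0.2]
gripper_width: -0.002
gripper_force: 0.0
(array([ 2.8,  0.1, 68.2]), np.float64(-0.004)) [ 0.92113869  0.46240681 -0.16402624] 0.0035214671355895824
```

```bash
python3 -m handwheel '{"motion": [[[1,0,10],0],[[2,0,20],0],[[2.8,0,30],0],[[2.8,0,40],0],[[2.8,0,48],0],[[2.8,0,54],0],[[2.8,0,58],0],[[2.8,0,60],0],[[2.8,0,60],0],[[2.8,0,60],0],[[2.8,0,60],0]]}'
python3 - <<'E'
from h import *; from rig import env
s=env.sense()
print(shift(s,(.5991,.1047,.0325),91.3),s["ft_force"],np.abs(s["joint_vel"]).max())
E
```

```text
time: 3.4
ee_pos: [0.5991, 0.1056, 0.0407]
eef_rot: [0.7, 0.714, 0.0, 0.0]
ft_force: [0.1, -1.0, -0.1]
gripper_width: 0.001
gripper_force: 0.0
(array([-0.9,  0. ,  8.2]), np.float64(-0.003)) [ 0.06470087 -1.02859325 -0.13635042] 0.001215518004557609
```

```bash
python3 -m handwheel '{"motion": [[[0,0,2],0],[[0,0,4],0],[[0,0,5],0],[[0,0,6],0],[[0,0,7],0],[[0,0,8],0],[[0,0,8],0],[[0,0,8],0],[[0,0,8],0]]}'
python3 - <<'E'
from h import *; from rig import env
s=env.sense(); q=np.load("q.npy"); print(s["ft_force"])
# path points: rail distance from J0, with smoothed heading
P=np.vstack([T[0]-.012*D[0],J[1],J[2],J[3],T[3]+.010*D[3]]); w=place(P,*q)
cum=np.r_[0,np.cumsum(np.linalg.norm(np.diff(P,axis=0),axis=1))]; print(cum)
kn=np.array([0,.0125,.0405,.0695,.0975,.1265,.1545,.1835,.193]); 
for d in np.r_[0:cum[-1]:.004,cum[-1]]:
    X=[np.interp(d,cum,w[:,k]) for k in (0,1)]
    yaw=np.interp(d,[.020,cum[2]-.0,cum[-1]-.020],[91.3,61.3,31.3])
    print(round(d*1e3),*shift(s,(*X,.0325),yaw))
E
```

```text
time: 4.15
ee_pos: [0.5989, 0.1056, 0.0324]
eef_rot: [0.7, 0.714, 0.0, 0.0]
ft_force: [0.5, 0.4, 2.8]
gripper_width: 0.001
gripper_force: 1.3
[0.46291562 0.40849512 2.78170857]
[0.     0.0405 0.0975 0.1545 0.193 ]
0 [-0.9  0.1 -0.1] -0.003
4 [-4.9  0.1 -0.1] -0.003
8 [-8.9  0.2 -0.1] -0.003
12 [-12.9   0.2  -0.1] -0.003
16 [-16.9   0.2  -0.1] -0.003
20 [-20.9   0.2  -0.1] -0.003
24 [-24.9   0.2  -0.1] 0.024
28 [-28.9   0.2  -0.1] 0.051
32 [-32.9   0.2  -0.1] 0.078
36 [-36.9   0.2  -0.1] 0.105
40 [-40.9   0.2  -0.1] 0.132
44 [-44.7  -1.   -0.1] 0.159
48 [-48.5  -2.3  -0.1] 0.186
52 [-52.3  -3.7  -0.1] 0.213
56 [-56.   -5.   -0.1] 0.24
60 [-59.8  -6.4  -0.1] 0.267
64 [-63.6  -7.8  -0.1] 0.294
68 [-67.3  -9.1  -0.1] 0.322
72 [-71.1 -10.5  -0.1] 0.349
76 [-74.8 -11.8  -0.1] 0.376
80 [-78.6 -13.2  -0.1] 0.403
84 [-82.4 -14.5  -0.1] 0.43
88 [-86.1 -15.9  -0.1] 0.457
92 [-89.9 -17.3  -0.1] 0.484
96 [-93.6 -18.6  -0.1] 0.511
100 [-97.  -20.7  -0.1] 0.538
104 [-100.   -23.3   -0.1] 0.566
108 [-1.031e+02 -2.590e+01 -1.000e-01] 0.594
112 [-1.062e+02 -2.840e+01 -1.000e-01] 0.621
116 [-1.093e+02 
[... 226 characters left out ...]
.380e+01 -1.000e-01] 0.788
140 [-1.277e+02 -4.640e+01 -1.000e-01] 0.816
144 [-1.308e+02 -4.890e+01 -1.000e-01] 0.843
148 [-1.338e+02 -5.150e+01 -1.000e-01] 0.871
152 [-1.369e+02 -5.410e+01 -1.000e-01] 0.899
156 [-1.396e+02 -5.700e+01 -1.000e-01] 0.927
160 [-1.416e+02 -6.040e+01 -1.000e-01] 0.954
164 [-1.436e+02 -6.390e+01 -1.000e-01] 0.982
168 [-1.456e+02 -6.730e+01 -1.000e-01] 1.01
172 [-1.476e+02 -7.080e+01 -1.000e-01] 1.037
176 [-1.496e+02 -7.430e+01 -1.000e-01] 1.044
180 [-1.516e+02 -7.770e+01 -1.000e-01] 1.044
184 [-1.536e+02 -8.120e+01 -1.000e-01] 1.044
188 [-1.556e+02 -8.460e+01 -1.000e-01] 1.044
192 [-1.576e+02 -8.810e+01 -1.000e-01] 1.044
193 [-1.581e+02 -8.900e+01 -1.000e-01] 1.044
```

Section 1 is down about 3.5 mm at 2.8 N. I'll start the stroke.

```bash
cat > nx.py <<'E'
from h import *; from rig import env
import sys
s=env.sense(); q=np.load("q.npy")
P=np.vstack([T[0]-.012*D[0],J[1],J[2],J[3],T[3]+.010*D[3]]); w=place(P,*q)
cum=np.r_[0,np.cumsum(np.linalg.norm(np.diff(P,axis=0),axis=1))]
d0=float(sys.argv[1])/1e3
for d in [d0-.004*0]+[d0+.004*k for k in range(1,13)]:
    d=min(d,cum[-1]); X=[np.interp(d,cum,w[:,k]) for k in (0,1)]
    a,b=shift(s,(*X,.0325),np.interp(d,[.020,cum[2],cum[-1]-.020],[91.3,61.3,31.3]))
    print(round(d*1e3),a.tolist(),b)
E
python3 -m handwheel '{"motion": [[[-3,0.1,0],0],[[-7,0.1,0],0],[[-11,0.1,0],0],[[-15,0.1,0],0],[[-19,0.1,0],0],[[-23,0.1,0],0.01],[[-27,0.1,0],0.035],[[-31,0.1,0],0.065],[[-35,0.1,0],0.09],[[-39,0.1,0],0.12],[[-41,0.2,0],0.13],[[-41,0.2,0],0.13]]}'
python3 nx.py 40
```

```text
time: 5.15
ee_pos: [0.6, 0.064, 0.0324]
eef_rot: [0.745, 0.667, -0.0, 0.0]
ft_force: [-0.2, -2.0, 2.7]
gripper_width: -0.005
gripper_force: 2.1
40 [0.7, -0.1, -0.1] 0.001
44 [-3.2, -0.7, -0.1] 0.028
48 [-7.2, -1.6, -0.1] 0.055
52 [-11.1, -2.4, -0.1] 0.082
56 [-15.0, -3.3, -0.1] 0.109
60 [-18.9, -4.1, -0.1] 0.136
64 [-22.8, -5.0, -0.1] 0.163
68 [-26.7, -5.9, -0.1] 0.19
72 [-30.6, -6.7, -0.1] 0.217
76 [-34.5, -7.6, -0.1] 0.244
80 [-38.4, -8.4, -0.1] 0.271
84 [-42.3, -9.3, -0.1] 0.298
88 [-46.2, -10.1, -0.1] 0.325
```

Contact is steady across the first joint. Next is section 2.

```bash
python3 -m handwheel '{"motion": [[[-3,-0.7,0],0.028],[[-7,-1.6,0],0.055],[[-11,-2.4,0],0.082],[[-15,-3.3,0],0.109],[[-19,-4.1,0],0.136],[[-23,-5,0],0.163],[[-26.7,-5.9,0],0.19],[[-30.6,-6.7,0],0.217],[[-34.5,-7.6,0],0.244],[[-38.4,-8.4,0],0.271],[[-42.3,-9.3,0],0.298],[[-46.2,-10.1,0],0.325]]}'
python3 nx.py 88
```

```text
time: 6.15
ee_pos: [0.5846, 0.0194, 0.0323]
eef_rot: [0.844, 0.537, -0.0, -0.0]
ft_force: [0.2, 2.0, 2.3]
gripper_width: -0.002
gripper_force: 1.3
88 [-0.2, 0.2, -0.2] -0.001
92 [-4.1, 0.7, -0.2] 0.026
96 [-8.1, 1.1, -0.2] 0.053
100 [-12.0, 0.7, -0.2] 0.08
104 [-15.9, -0.3, -0.2] 0.108
108 [-19.8, -1.2, -0.2] 0.136
112 [-23.7, -2.1, -0.2] 0.164
116 [-27.6, -3.1, -0.2] 0.191
120 [-31.5, -4.0, -0.2] 0.219
124 [-35.4, -5.0, -0.2] 0.247
128 [-39.2, -5.9, -0.2] 0.275
132 [-43.1, -6.9, -0.2] 0.302
136 [-47.0, -7.8, -0.2] 0.33
```

```bash
python3 -m handwheel '{"motion": [[[-4.1,0.6,0],0.026],[[-8.1,1,0],0.053],[[-12,0.7,0],0.08],[[-15.9,-0.3,0],0.108],[[-19.8,-1.2,0],0.136],[[-23.7,-2.1,0],0.164],[[-27.6,-3.1,0],0.191],[[-31.5,-4,0],0.219],[[-35.4,-5,0],0.247],[[-39.2,-5.9,0],0.275],[[-43.1,-6.9,0],0.302],[[-47,-7.8,0],0.33]]}'
python3 nx.py 136
```

```text
time: 7.15
ee_pos: [0.5576, -0.0198, 0.0323]
eef_rot: [0.92, 0.391, -0.0, -0.0]
ft_force: [1.0, 1.7, 2.2]
gripper_width: -0.0
gripper_force: 1.3
136 [-0.0, 0.0, -0.2] 0.0
140 [-4.0, 0.4, -0.2] 0.028
144 [-8.0, 0.8, -0.2] 0.056
148 [-12.0, 1.1, -0.2] 0.083
152 [-16.0, 1.5, -0.2] 0.111
156 [-19.9, 1.4, -0.2] 0.139
160 [-23.8, 0.3, -0.2] 0.167
164 [-27.6, -0.7, -0.2] 0.194
168 [-31.5, -1.7, -0.2] 0.222
172 [-35.4, -2.7, -0.2] 0.25
176 [-39.2, -3.7, -0.2] 0.257
180 [-43.1, -4.7, -0.2] 0.257
184 [-47.0, -5.8, -0.2] 0.257
```

```bash
python3 -m handwheel '{"motion": [[[-4,0.4,0],0.028],[[-8,0.8,0],0.056],[[-12,1.1,0],0.083],[[-16,1.5,0],0.111],[[-20,1.4,0],0.139],[[-23.8,0.3,0],0.167],[[-27.6,-0.7,0],0.194],[[-31.5,-1.7,0],0.222],[[-35.4,-2.7,0],0.25],[[-39.2,-3.7,0],0.257],[[-43.1,-4.7,0],0.257],[[-47,-5.8,0],0.257]]}'
python3 nx.py 184|tail -1
```

```text
time: 8.15
ee_pos: [0.5208, -0.0496, 0.0323]
eef_rot: [0.963, 0.271, -0.0, -0.0]
ft_force: [1.6, 0.7, 3.1]
gripper_width: 0.004
gripper_force: 1.3
193 [-9.0, 0.0, -0.2] 0.003
```

```bash
python3 -m handwheel '{"motion": [[[-4,0,0],0],[[-8,0,0],0],[[-9,0,0],0],[[-9,0,0],0],[[-9,0,0],0],[[-9,0,0],0]]}' && python3 -m handwheel '{"motion": [[[0,0,-4],0],[[0,0,-10],0],[[0,0,-25],0],[[0,0,-45],0],[[0,0,-70],0],[[0,0,-95],0],[[0,0,-120],0],[[0,0,-140],0],[[0,0,-150],0],[[0,0,-150],0],[[0,0,-150],0],[[0,0,-150],0]]}'
```

```text
time: 8.65
ee_pos: [0.5133, -0.0542, 0.0322]
eef_rot: [0.963, 0.271, -0.0, -0.0]
ft_force: [-0.5, -1.6, 3.2]
gripper_width: -0.0
gripper_force: 1.3
time: 9.65
ee_pos: [0.5132, -0.054, 0.1819]
eef_rot: [0.963, 0.271, -0.0, -0.0]
ft_force: [-0.0, 0.7, 0.1]
gripper_width: 0.001
gripper_force: 0.0
```

```bash
python3 - <<'E'
from rig import viewer; import cv2
p,d=viewer.read_camera("scene"); a=cv2.imread("pics/scene.png")
f=lambda i:cv2.resize(i[215:330,215:425],None,fx=2.5,fy=2.5)
cv2.imwrite("pics/cmp.png",cv2.vconcat([f(a),f(p[:,:,::-1].copy())]))
E
```

```text
(no output)
```

View pics/cmp.png

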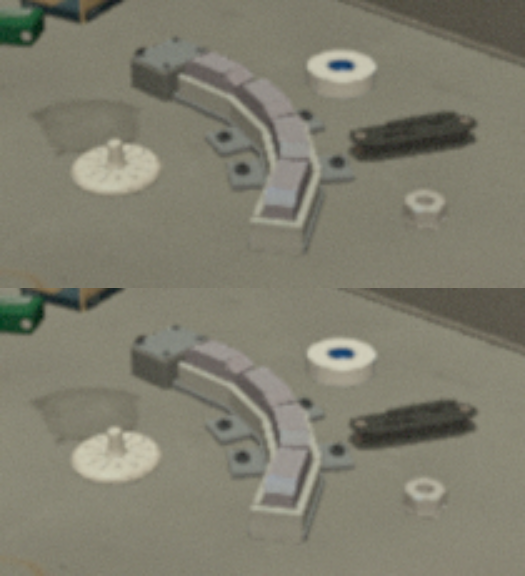

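The before (upper) and after (lower) crops match: all sections are up, and the filter, reel, multitool and nut are where they were. Handing in.

```bash
python3 -c "from rig import close_job; print(close_job())"
```

```text
the job is handed in; nothing more can be done
None
```

The job is handed in (no verdict came back): the shut fingertips ran along all four sections at about 3.5 mm depth and 2–3 N, then lifted clear; in the last picture all four sections were back up and the four small things had not moved.

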